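Clear the stock pile into the stock trays

ROBOT

A 6-joint arm with a two-finger parallel gripper is mounted at the origin on the work surface; the furniture and walls round the work are solid. World frame = base frame: x ahead of the robot, y to its left, z up, the work surface at z = 0. Lengths are in m, angles in rad, forces in N, time in s.
With the tool pointing down it reaches from about 0.275 to 0.825 m from the base axis. Payload 5.2 kg.
Tool frame: the origin (TCP) lies at the very end of the fingers, on their centre line; the grasp point (between the pads) lies 19 mm behind it; z points along the fingers, y is the direction in which the jaws open and shut (so a half turn about z gives the same grasp; the last joint's range is limited). The gripper opens to 93 mm and grips with 3 to 60 N. Pads are 15 mm wide; open, the fingers measure 128 mm over their backs; the gripper's body (75 mm by 188 mm) begins 65 mm behind the grasp point.
Start: joints at [1.088, 0.259, 1.535, -0, 1.348, -0.203], TCP at [0.152, 0.529, 0.219] pointing down, gripper open.
Joint ranges: [-3.14, 3.14], [-0.91, 2.08], [0.19, 2.58], [-1.22, 4.36], [0.22, 2.71], [-3.12, 3.12]. Speed limits (rad/s): [2.57, 2.57, 3.14, 3.14, 3.14, 3.14].

INTERFACE

Orientations are given as a rotation vector (axis times angle).
In Python, from plant import robot gives the robot as it stands. The module is installed in compiled form; this text tells all that it offers.
- The arm moves only by the shell command python3 -m inch 'ROWS'. ROWS is a JSON object of lists of equal length, an entry for each row: "travel": the shift along the tool's x, y, z normalised to -1 to 1, where 1 is 50 cm, a list of three; "delta_rot": the turn, a rotation vector about the tool's x, y, z normalised to -1 to 1, where 1 is 2 rad, a list of three; "hand": the opening, from 0 (shut) to 1 (fully open). In form: {"travel": [[dx, dy, dz], ...], "delta_rot": [[ax, ay, az], ...], "hand": [hand, ...]}. A call has 1 to 20 rows; each row is the pose to reach, as a shift and turn from the pose commanded when the call began, along the tool's axes at that moment; what a row does not reach only later rows make up. A row lasts 1/12 s, in which the tool goes at most 41.7 mm and 7.16 degrees, less where a joint would pass 70% of its speed; a pose out of reach is approached as far as the arm can. A call with a number of a shift or a turn outside -1 to 1 is refused whole. A call with a gripper value outside its range is refused whole. The fingers move at their own pace and stop on an object; the grip force is fixed at half the most. Time passes only in rows, so rows that repeat a pose let the fingers close. It gives the time, the measured TCP pose, the force and the opening at its end, in the units of the state.
- robot.observe(): the state, without advancing time (a new reading comes with each control period).
- robot.grab_frame(name): name is "side" or "top"; returns the picture (480x640x3 uint8, blue, green, red); there is no depth.
- robot.camera_params(name): a dict with "camera_matrix" (3x3 intrinsics, pixels), "R" (3x3) and "t" (3): a world point X has camera coordinates R X + t. Camera axes: x right, y down, z forward; pixel columns grow to the right and rows downward; lengths in m; the calibration is good to about 2 mm. A picture is of the moment at which its call begins. camera_params takes no time and is no camera call.
- robot.finish_job(): hands the job in, once; it reports no verdict.
Trained networks look in the newest picture that a camera, given by its name, has taken for a name from the list of things; names that differ only in an ending like _2 or _b are one class to them, and where a whole thing is asked for, a point or a joint stands for the part that bears it (a point fixed in the world has none). Each returns a list of dicts, best first, with "score" (0 to 1); they miss things now and then, are a little off and sometimes report something else, mostly with a low value. They report only what shows in the picture. A call takes as long as a camera call. They do not tell look-alikes from the thing itself.
- robot.silhouettes(camera, target): "region" (480x640 bool, what is visible of it) and "bbox" ([centre column, centre row, width, height] in pixels, round what is visible of it).
The state is a dict: "time": time; "joints": joint angles; "qvel": joint speeds; "joint_efforts": joint torques, N m; "position": TCP position; "tcp_rot": TCP orientation; "ft_force": force on the tool from outside, world axes, zero at the start; "moment": the same for the moment, N m; "width": opening from 0.0 (shut) to 1.0 (fully open).
Only numpy, scipy, OpenCV 4.12 (cv2) and the standard library are available. Lean on these libraries where they do the work, as an engineer would, in place of code of your own. Each camera call takes 0.05 s, during which the arm holds its last target. There are 200 camera calls.

TASK

Leftover stock is piled up beside the vise: drilled steel block, aluminium channel, square tube and, at the bottom, a beech block. Take it down piece by piece from the top and lay each one, the same way up as it lies now, flat in the free lane of the stock tray that already holds a piece of its kind, fully down behind the lip; on the way none may fall or be put down on the bench or in another tray. Leave the caliper and the centre punch where they lie.

Things in the scene. Friction and masses are not known exactly. Their poses are not given: they have to be found in the camera images.
- steel_block: top of the pile: bright steel block with three drilled holes, 45 (x) x 75 (y, length) x 18 (z) mm, 0.46 kg, lying flat along the channel. Origin: middle of its underside; y along its length, z up. Grip it across x, near the middle of its length.
- channel: second from the top: bright aluminium channel, open side up, 30 (x) x 120 (y, length) x 25 (z) mm, web 2 mm and flanges 2.5 mm thick, 0.09 kg. Origin: middle of its underside; y along its length, z up. Grip it over both flanges, across x.
- square_tube: third from the top: brown square steel tube, 30 (x) x 130 (y, length) x 30 (z) mm, 0.24 kg. Origin: middle of its underside; y along its length, z up. Grip across x.
- beech_block: bottom of the pile, on the bench: orange beech packing block, 48 (x) x 105 (y, length) x 32 (z) mm, 0.14 kg. Origin: middle of its underside; y along its length, z up. Grip across x. The pieces lie loosely on one another. The vise between pile and trays is up to 150 mm high: carry over it.
- tray_steel: fixed green steel tray, a drilled steel block on edge (45 high) along its left side as sample, free lane on its right. Origin: under the middle of the FREE lane, z 0; x along the lane away from robot, y left. Lane floor z 4 mm, 95 x 65 mm inside; sample from y +47; outside 100 mm in x, y -35 to +69. Front lip 20 mm high, back 38, sides and rib 18, cut down to 5 over the middle 64 mm for fingers.
- tray_channel: fixed green steel tray, an aluminium channel along its left side as sample, free lane on its right. Origin: under the middle of the FREE lane, z 0; x along the lane away from robot, y left. Lane floor z 4 mm, 140 x 52 mm inside; sample from y +41; outside 145 mm in x, y -29 to +75. Front lip 20 mm high, back 38, sides and rib 18, cut down to 5 over the middle 64 mm for fingers.
- tray_tube: fixed green steel tray, a brown square tube along its left side as sample, free lane on its right. Origin: under the middle of the FREE lane, z 0; x along the lane away from robot, y left. Lane floor z 4 mm, 150 x 52 mm inside; sample from y +41; outside 155 mm in x, y -29 to +75. Front lip 20 mm high, back 38, sides and rib 18, cut down to 5 over the middle 64 mm for fingers.
- tray_beech: fixed green steel tray, an orange beech block on edge (48 high) along its left side as sample, free lane on its right. Origin: under the middle of the FREE lane, z 0; x along the lane away from robot, y left. Lane floor z 4 mm, 125 x 66 mm inside; sample from y +47; outside 130 mm in x, y -36 to +83. Front lip 20 mm high, back 38, sides and rib 18, cut down to 5 over the middle 64 mm for fingers.
- vernier: bystander: steel vernier caliper, 77 x 230 (y) x 11 mm, lying on the bench in front of the trays. Origin: middle of its outline, underside. Leave it alone.
- punch: bystander: black and steel centre punch, 10 x 113 (y) x 10 mm, lying on the bench behind the pile. Origin: middle of its outline, underside. Leave it alone.
Not all that is in view belongs to the job. What is shaped like the steel_block but turquoise is not meant.

How it is judged:
At the end, for the whole second after the job is handed in: Each piece at rest in the free lane of the tray with its like: within 14 mm of the middle along it, 16 mm across, on the floor within 5 mm, along the lane within 0.2 rad, upright within 0.12 rad; caliper and centre punch within 20 mm of their start (x of steel_block in the frame of tray_steel between -0.014 and 0.014 m and y of steel_block in the frame of tray_steel between -0.016 and 0.016 m and z of steel_block in the frame of tray_steel below 0.009 m and angle between the y axis of steel_block and the x axis of tray_steel, either way round below 0.2 rad and linear speed of each of steel_block, channel, square_tube, beech_block below 0.02 m/s and angular speed of each of steel_block, channel, square_tube, beech_block below 0.15 rad/s and angle between each of steel_block, channel, square_tube, beech_block's own z axis and vertical below 0.12 rad and x of channel in the frame of tray_channel between -0.014 and 0.014 m and y of channel in the frame of tray_channel between -0.016 and 0.016 m and z of channel in the frame of tray_channel below 0.009 m and angle between the y axis of channel and the x axis of tray_channel, either way round below 0.2 rad and x of square_tube in the frame of tray_tube between -0.014 and 0.014 m and y of square_tube in the frame of tray_tube between -0.016 and 0.016 m and z of square_tube in the frame of tray_tube below 0.009 m and angle between the y axis of square_tube and the x axis of tray_tube, either way round below 0.2 rad and x of beech_block in the frame of tray_beech between -0.014 and 0.014 m and y of beech_block in the frame of tray_beech between -0.016 and 0.016 m and z of beech_block in the frame of tray_beech below 0.009 m and angle between the y axis of beech_block and the x axis of tray_beech, either way round below 0.2 rad and distance of each of vernier, punch from where it was at the start of the episode below 0.02 m); the robot touches nothing.
It fails at once if the steel block comes down on the bench or in a tray that is not its own (height (world z) of steel_block below 0.02 m and horizontal distance between steel_block and tray_steel above 0.07 m).
It fails at once if the channel comes down on the bench or in a tray that is not its own (height (world z) of channel below 0.02 m and horizontal distance between channel and tray_channel above 0.07 m).
It fails at once if the square tube comes down on the bench or in a tray that is not its own (height (world z) of square_tube below 0.02 m and horizontal distance between square_tube and tray_tube above 0.07 m).
It fails at once if the beech block (once it has left its spot by 50 mm) comes down on the bench or in a tray that is not its own (height (world z) of beech_block below 0.02 m and horizontal distance between beech_block and tray_beech above 0.07 m and distance of beech_block from where it was at the start of the episode above 0.05 m).
It fails at once if the caliper or the centre punch is pushed more than 20 mm (distance of any of vernier, punch from where it was at the start of the episode above 0.02 m).
It also fails if it takes over 141 s, if anything falls off the work surface, if the arm or the gripper's body presses on something with over 40 N, if the wrist force passes 120 N, or if a joint passes its speed limit or range.

## Working session

There is one attempt and no reset: what is moved stays moved. The work goes in short steps, Python scripts to look and compute and a shell command to move; the robot and the scene stay as the last step left them, time stands still between calls to the robot, and variables do not carry over. Pictures are saved under pics/ and viewed, about 12 in all and at most 16, crops included, and the job is handed in when it is done.

```bash
mkdir -p pics; python3 - <<'E'
from plant import robot
import cv2,numpy as np
s=robot.observe();print(s['time'],s['position'],s['tcp_rot'],s['width'])
for c in('side','top'):
    cv2.imwrite(f'pics/{c}0.png',robot.grab_frame(c))
    p=robot.camera_params(c);print(c,np.round(p['camera_matrix'],1).tolist(),np.round(p['R'],4).tolist(),np.round(p['t'],4).tolist(), 'pos',np.round(-p['R'].T@p['t'],3))
    for n in['steel_block','channel','square_tube','beech_block','tray_steel','tray_channel','tray_tube','tray_beech','vernier','punch']:
        print(n,[(round(d['score'],2),np.round(d['bbox']).tolist()) for d in robot.silhouettes(c,n)])
E
```

```text
0.0 [0.15159779 0.52813634 0.21781135] [-4.38019130e-01 -3.11024974e+00  2.70136490e-03] 1.000598050567123
side [[447.7, 0.0, 321.7], [0.0, 447.7, 238.8], [0.0, 0.0, 1.0]] [[-0.9646, -0.2627, 0.0246], [-0.139, 0.4266, -0.8937], [0.2243, -0.8654, -0.448]] [0.3366, 0.108, 1.1491] pos [0.082 1.037 0.603]
steel_block [(0.87, [258.0, 290.0, 30.0, 30.0]), (0.79, [360.0, 332.0, 16.0, 33.0]), (0.41, [289.0, 231.0, 61.0, 28.0])]
channel [(0.55, [253.0, 314.0, 26.0, 17.0])]
square_tube [(0.67, [259.0, 309.0, 41.0, 45.0])]
beech_block [(0.59, [263.0, 316.0, 52.0, 40.0]), (0.38, [302.0, 214.0, 52.0, 30.0])]
tray_steel [(0.73, [277.0, 242.0, 44.0, 20.0])]
tray_channel [(0.95, [301.0, 216.0, 48.0, 30.0])]
tray_tube [(0.59, [288.0, 232.0, 58.0, 31.0]), (0.27, [257.0, 292.0, 32.0, 33.0])]
tray_beech [(0.82, [324.0, 201.0, 41.0, 28.0])]
vernier [(0.73, [330.0, 240.0, 19.0, 36.0])]
punch [(0.55, [187.0, 356.0, 40.0, 30.0])]
top [[556.7, 0.0, 314.2], [0.0, 556.7, 237.8], [0.0, 0.0, 1.0]] [[0.023, -0.9997, 0.0123], [-0.9804, -0.025, -0.1956], [0.1958, -0.0076, -0.9806]] [0.0011, 0.3723, 1.4814] pos [0.075 0.022 1.525]
steel_block [(0.62, [196.0, 220.0, 28.0, 19.0]), (0.62, [214.0, 300.0, 27.0, 19.0])]
channel [(0.58, [203.0, 220.0, 44.0, 12.0])]
square_tube [(0.6, [202.0, 219.0, 36.0, 40.0])]
beech_block [(0.64, [217.0, 237.0, 25.0, 19.0])]
tray_steel [(0.83, [318.0, 200.0, 41.0, 36.0])]
tray_channel [(0.75, [408.0, 202.0, 42.0, 53.0])]
tray_tube [(0.55, [366.0, 197.0, 41.0, 61.0])]
tray_beech [(0.87, [458.0, 217.0, 50.0, 49.0]), (0.42, [217.0, 237.0, 29.0, 23.0])]
vernier [(0.84, [365.0, 252.0, 79.0, 24.0]), (0.6, [367.0, 199.0, 38.0, 63.0])]
punch [(0.47, [157.0, 193.0, 14.0, 29.0])]
```

```bash
python3 - <<'E'
import cv2,numpy as np
t=cv2.imread('pics/top0.png');s=cv2.imread('pics/side0.png')
cv2.imwrite('pics/topc.png',cv2.resize(t[150:330,130:270],None,fx=5,fy=3.3333*1,interpolation=cv2.INTER_CUBIC) if 0 else cv2.resize(t[170:290,130:290],None,fx=5,fy=5,interpolation=cv2.INTER_CUBIC))
cv2.imwrite('pics/topt.png',cv2.resize(t[150:282,290:490],None,fx=4,fy=4,interpolation=cv2.INTER_CUBIC))
cv2.imwrite('pics/sidec.png',cv2.resize(s[180:380,160:400],None,fx=3,fy=3,interpolation=cv2.INTER_CUBIC))
E
```

```text
(no output)
```

View pics/topc.png

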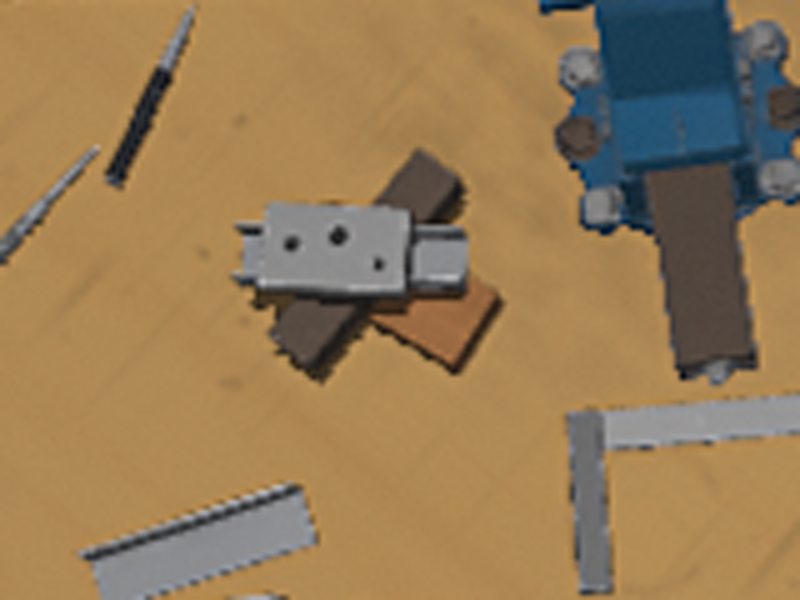

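View pics/topt.png

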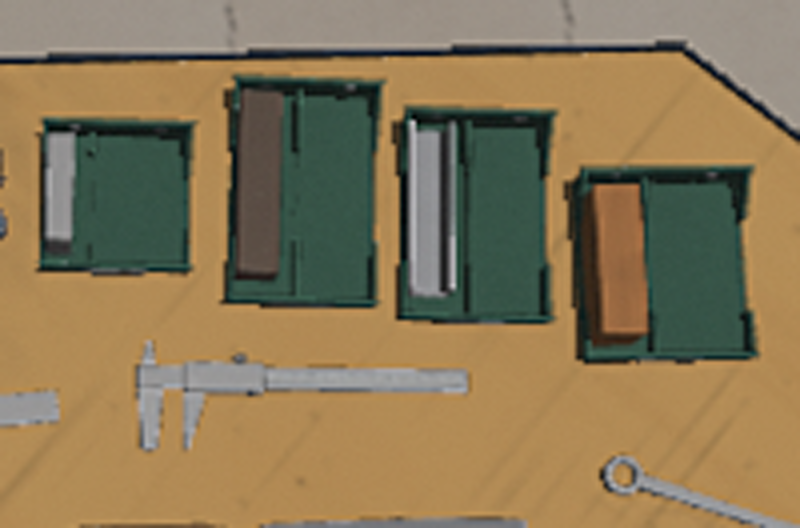

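View pics/sidec.png

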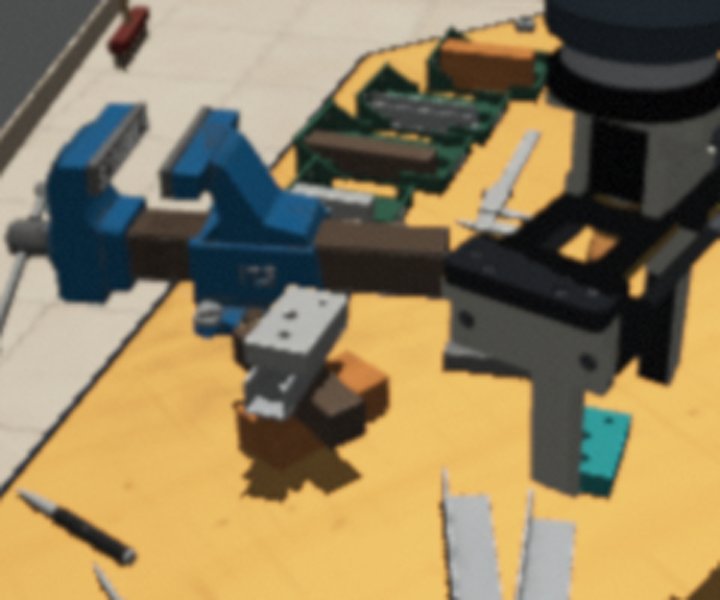

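Top crop: the pile has the bright steel block with three holes at about (196,220) in the full top image. The channel, tube and beech lie under it. Trays left to right are steel (318,200), tube (366,197), channel (408,202) and beech (458,217).

Look-alikes:
- Turquoise block at (214,300) in top and (360,332) in side: not meant.
- Tray samples.
- Loose angle profiles at top (170,282).

The bright drilled block on the pile is the one to take, and the crop confirms it.

```bash
cat > h.py <<'E'
from plant import robot
import numpy as np
from scipy.optimize import least_squares
from scipy.spatial.transform import Rotation as Ro
def proj(c,X):
    p=robot.camera_params(c);q=(np.asarray(X)@p['R'].T+p['t'])@p['camera_matrix'].T;return q[:,:2]/q[:,2:]
def back(c,uv,z):
    p=robot.camera_params(c);C=-p['R'].T@p['t'];d=p['R'].T@np.linalg.solve(p['camera_matrix'],[*uv,1]);return C+d*(z-C[2])/d[2]
def fit(P,obs,x0):
    "P local points (x,y,z world height); obs list of (cam,u,v); -> x,y,yaw"
    P=np.array(P,float)
    def w(s):
        c,n=np.cos(s[2]),np.sin(s[2]);return np.c_[s[0]+c*P[:,0]-n*P[:,1],s[1]+n*P[:,0]+c*P[:,1],P[:,2]]
    def r(s):
        X=w(s);return np.concatenate([proj(o[0],X[i:i+1])[0]-o[1:] for i,o in enumerate(obs)])
    f=least_squares(r,x0,x_scale=[.01,.01,.1]);return f.x,np.abs(f.fun).max()
def go(x,y,z,yaw,s=None):
    "yaw = world angle of the jaw (tool y) axis, mod pi; prints travel and rot to type"
    s=s or robot.observe();R=Ro.from_rotvec(s['tcp_rot']).as_matrix()
    t=R.T@(np.array([x,y,z])-s['position'])/.5
    a=np.arctan2(R[1,1],R[0,1]);d=(yaw-a+np.pi/2)%np.pi-np.pi/2
    print('travel',np.round(t,3),'rotz',round(-d/2,3),'alt',round(-(d-np.sign(d)*np.pi)/2,3),'j6',round(s['joints'][5],2),'axes z',np.round(R[:,2],3))
E
python3 - <<'E'
from h import *
T={'steel':(100,-35,69,[(40,270),(190,270),(43,122),(193,122)]),
'tube':(155,-29,75,[(224,301),(376,305),(234,78),(382,84)]),
'channel':(145,-29,75,[(397,318),(551,322),(406,108),(555,112)]),
'beech':(130,-36,83,[(578,358),(756,357),(583,168),(752,168)])}
for n,(L,a,b,px) in T.items():
    P=np.array([(-L/2,b,0),(-L/2,a,0),(L/2,b,38),(L/2,a,38)])/1e3
    f,e=fit(P,[('top',290+u/4,150+v/4) for u,v in px],[.6,-.2,0]);print(n,np.round(f,4),round(e,2))
def piece(n,w,l,z,px,k,y0):
    P=np.array([(w/2,l/2,z),(w/2,-l/2,z),(-w/2,l/2,z),(-w/2,-l/2,z)])/1e3
    f,e=fit(P[k],[('top',130+u/5,170+v/5) for u,v in px],[.5,.3,y0]);print(n,np.round(f,4),round(e,2))
piece('steel',45,75,105,[(265,205),(410,208),(258,290),(405,294)],[0,1,2,3],0)
piece('channel',30,120,87,[(237,228),(468,230),(237,280),(468,291)],[0,1,2,3],0)
piece('tube',30,130,62,[(275,338),(420,150),(312,374),(462,187)],[0,1,2,3],-.9)   # rough
piece('tube2',30,130,62,[(420,150),(275,338),(462,187),(312,374)],[0,1,2,3],-.9)
piece('beech',48,105,32,[(500,297),(457,365)],[1,3],.7)
print(robot.observe()['joints'])
for c,u,v in(('top',254,176),('top',245,211),('top',263,232),('top',275,203)):print(back(c,(u,v),.1),back(c,(u,v),0.))
E
```

```text
steel [ 0.4866 -0.0184  0.0173] 0.74
tube [ 0.4926 -0.1556 -0.0073] 0.91
channel [ 0.4794 -0.2771  0.0027] 0.83
beech [ 0.4493 -0.41    0.0387] 1.29
steel [0.3984 0.3179 0.    ] 0.33
channel [0.3984 0.3119 0.0015] 0.77
tube [0.4019 0.3086 0.9609] 1.03
tube2 [ 0.402   0.3086 -2.172 ] 8.76
beech [ 0.3967  0.2977 -0.5045] 0.63
[ 1.08816998e+00  2.58623216e-01  1.53499579e+00 -1.10062189e-05
  1.34800290e+00 -2.02808727e-01]
[0.52328873 0.17484848 0.1       ] [0.55475194 0.18559968 0.        ]
[0.42666931 0.19425879 0.1       ] [0.45135425 0.20637171 0.        ]
[0.37144346 0.14463429 0.1       ] [0.39225407 0.15326584 0.        ]
[0.45047141 0.11618802 0.1       ] [ 4.76826172e-01  1.22823942e-01 -2.22044605e-16]
```

```bash
python3 -c "
from h import *
go(.398,.317,.2,0)"
```

```text
travel [-0.59  -0.271  0.037] rotz 0.645 alt -0.925 j6 -0.2 axes z [-0. -0. -1.]
```

```bash
python3 -m inch '{"travel":[[-0.59,-0.271,0.037],[-0.59,-0.271,0.037],[-0.59,-0.271,0.037],[-0.59,-0.271,0.037],[-0.59,-0.271,0.037],[-0.59,-0.271,0.037],[-0.59,-0.271,0.037],[-0.59,-0.271,0.037],[-0.59,-0.271,0.037],[-0.59,-0.271,0.037],[-0.59,-0.271,0.037],[-0.59,-0.271,0.037],[-0.59,-0.271,0.037],[-0.59,-0.271,0.037]],"delta_rot":[[0,0,0.645],[0,0,0.645],[0,0,0.645],[0,0,0.645],[0,0,0.645],[0,0,0.645],[0,0,0.645],[0,0,0.645],[0,0,0.645],[0,0,0.645],[0,0,0.645],[0,0,0.645],[0,0,0.645],[0,0,0.645]],"hand":[1,1,1,1,1,1,1,1,1,1,1,1,1,1]}'; python3 - <<'E'
from h import *
import cv2
go(.398,.317,.0915,0)
i=robot.grab_frame('side')
s=[max(robot.silhouettes('side',n),key=lambda d:d['score']) for n in ('steel_block',)]
print([(round(d['score'],2),np.round(d['bbox'])) for d in s])
# predicted underside/top corners of the block in side
for z in(.087,.105):print(np.round(proj('side',[[.398+a,.318+b,z] for a in(-.0225,.0225) for b in(-.0375,.0375)])).tolist())
cv2.imwrite('pics/s1.png',cv2.resize(i[200:380,160:400],None,fx=3,fy=3,interpolation=cv2.INTER_CUBIC))
E
```

```text
time: 2.27
position: [0.3979, 0.317, 0.2002]
tcp_rot: [2.218, 2.225, 0.0]
ft_force: [0.2, 0.3, 1.0]
width: 1.002
travel [-0.     0.     0.217] rotz 0.001 alt -1.569 j6 0.45 axes z [ 0.  0. -1.]
[(0.88, array([357., 332.,  27.,  33.]))]
[[276.0, 285.0], [263.0, 304.0], [256.0, 281.0], [242.0, 300.0]]
[[276.0, 278.0], [262.0, 297.0], [256.0, 274.0], [241.0, 293.0]]
```

View pics/s1.png

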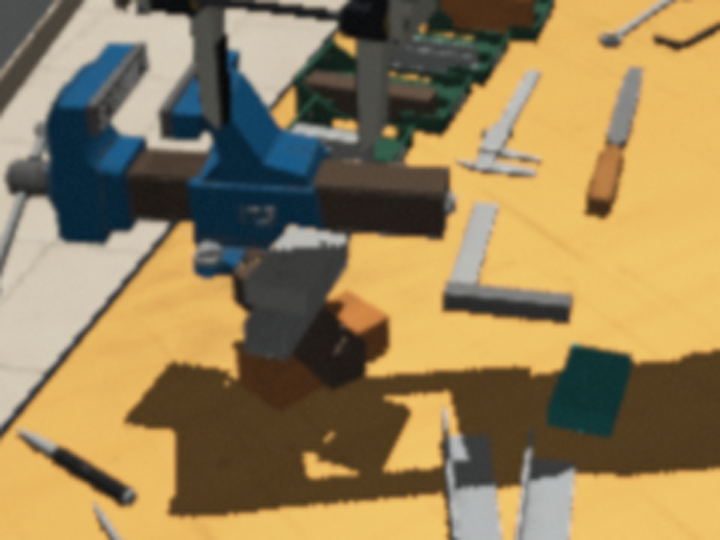

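The side view agrees with the fitted steel block: predicted top corners at (276,278) and (241,293) match the picture, and the fingers straddle the block. Descend and close.

```bash
python3 -m inch '{"travel":[[0,0,0.06],[0,0,0.12],[0,0,0.17],[0,0,0.2],[0,0,0.217],[0,0,0.217],[0,0,0.217],[0,0,0.217],[0,0,0.217],[0,0,0.217],[0,0,0.217],[0,0,0.217],[0,0,0.217],[0,0,0.217],[0,0,0.217]],"delta_rot":[[0,0,0],[0,0,0],[0,0,0],[0,0,0],[0,0,0],[0,0,0],[0,0,0],[0,0,0],[0,0,0],[0,0,0],[0,0,0],[0,0,0],[0,0,0],[0,0,0],[0,0,0]],"hand":[1,1,1,1,1,1,0.3,0.3,0.3,0.3,0.3,0.3,0.3,0.3,0.3]}'
```

```text
time: 3.62
position: [0.3983, 0.3169, 0.0918]
tcp_rot: [2.22, 2.222, 0.001]
ft_force: [0.5, -0.4, -0.1]
width: 0.48
```

```bash
python3 -m inch '{"travel":[[0,0,-0.02],[0,0,-0.06],[0,0,-0.12],[0,0,-0.18],[0,0,-0.24],[0,0,-0.27],[0,0,-0.27],[0,0,-0.27]],"delta_rot":[[0,0,0],[0,0,0],[0,0,0],[0,0,0],[0,0,0],[0,0,0],[0,0,0],[0,0,0]],"hand":[0,0,0,0,0,0,0,0]}'; python3 - <<'E'
from h import *
import cv2
go(.4866,-.0184,.2268,np.pi/2+.0173)
i=robot.grab_frame('side');j=robot.grab_frame('top')
cv2.imwrite('pics/s2.png',np.hstack([cv2.resize(i[190:350,160:300],(420,480),interpolation=cv2.INTER_CUBIC),cv2.resize(j[180:276,150:226],(380,480),interpolation=cv2.INTER_CUBIC)]))
E
```

```text
time: 4.28
position: [0.3978, 0.3168, 0.2268]
tcp_rot: [2.22, 2.222, 0.001]
ft_force: [-0.2, -1.2, -5.5]
width: 0.478
travel [-0.671  0.177 -0.   ] rotz 0.777 alt -0.794 j6 0.45 axes z [ 0.  0. -1.]
```

View pics/s2.png

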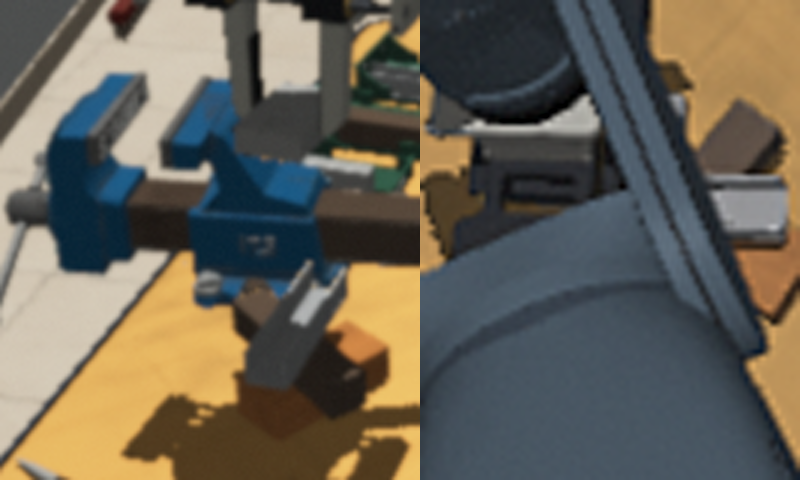

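Block is held level and the channel has not moved. Moving over the vise to tray_steel.

```bash
python3 -m inch '{"travel":[[-0.671,0.177,0],[-0.671,0.177,0],[-0.671,0.177,0],[-0.671,0.177,0],[-0.671,0.177,0],[-0.671,0.177,0],[-0.671,0.177,0],[-0.671,0.177,0],[-0.671,0.177,0],[-0.671,0.177,0],[-0.671,0.177,0],[-0.671,0.177,0],[-0.671,0.177,0],[-0.671,0.177,0],[-0.671,0.177,0],[-0.671,0.177,0]],"delta_rot":[[0,0,0.777],[0,0,0.777],[0,0,0.777],[0,0,0.777],[0,0,0.777],[0,0,0.777],[0,0,0.777],[0,0,0.777],[0,0,0.777],[0,0,0.777],[0,0,0.777],[0,0,0.777],[0,0,0.777],[0,0,0.777],[0,0,0.777],[0,0,0.777]],"hand":[0,0,0,0,0,0,0,0,0,0,0,0,0,0,0,0]}'; python3 - <<'E'
from h import *
import cv2
go(.4866,-.0184,.0095,np.pi/2+.0173)
j=robot.grab_frame('top')
# pile now clear: crop with channel/tube/beech
cv2.imwrite('pics/t3.png',cv2.resize(j[180:270,140:260],None,fx=6.6,fy=6.6,interpolation=cv2.INTER_CUBIC))
E
```

```text
time: 5.72
position: [0.4862, -0.0183, 0.2256]
tcp_rot: [-3.141, -0.031, 0.003]
ft_force: [0.2, 0.0, -4.3]
width: 0.482
travel [0.002 0.001 0.432] rotz 0.001 alt -1.57 j6 1.28 axes z [-0.002  0.001 -1.   ]
```

View pics/t3.png

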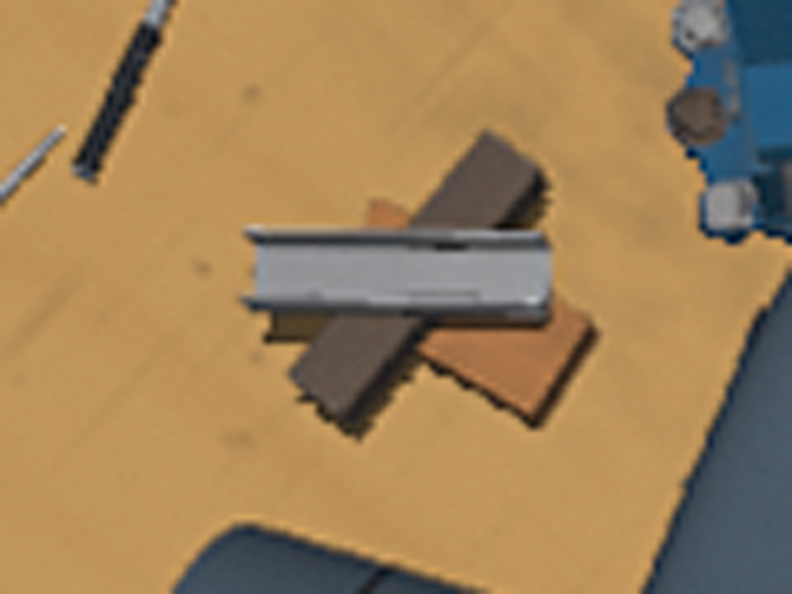

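Top view: the channel lies along y with ends at crop (245..548, 230..312). Tube and beech are as before.

```bash
python3 -m inch '{"travel":[[0.002,0.001,0.08],[0.002,0.001,0.16],[0.002,0.001,0.24],[0.002,0.001,0.31],[0.002,0.001,0.36],[0.002,0.001,0.4],[0.002,0.001,0.42],[0.002,0.001,0.428],[0.002,0.001,0.43],[0.002,0.001,0.43]],"delta_rot":[[0,0,0],[0,0,0],[0,0,0],[0,0,0],[0,0,0],[0,0,0],[0,0,0],[0,0,0],[0,0,0],[0,0,0]],"hand":[0,0,0,0,0,0,0,0,0,0]}'; python3 - <<'E'
from h import *
def piece(n,w,l,z,px,k,y0):
    P=np.array([(w/2,l/2,z),(w/2,-l/2,z),(-w/2,l/2,z),(-w/2,-l/2,z)])/1e3
    f,e=fit(P[k],[('top',140+u/6.6,180+v/6.6) for u,v in px],[.4,.3,y0]);print(n,np.round(f,4),round(e,2))
piece('channel',30,120,87,[(245,232),(550,236),(243,302),(550,311)],[0,1,2,3],0)
piece('tube',30,130,62,[(289,375),(488,130),(342,420),(543,175)],[0,1,2,3],.96)
piece('beech',48,105,32,[(598,327),(540,420)],[1,3],-.5)
piece('beechL',48,105,32,[(375,200),(598,327),(540,420)],[0,1,3],-.5)
E
```

```text
time: 6.6
position: [0.4888, -0.0192, 0.0125]
tcp_rot: [3.141, 0.029, 0.002]
ft_force: [0.6, -1.4, -3.4]
width: 0.479
channel [0.3998 0.3129 0.0075] 0.72
tube [0.404  0.3101 0.9461] 0.54
beech [ 0.3954  0.2964 -0.4995] 0.41
beechL [ 0.3951  0.2978 -0.4787] 0.74
```

```bash
python3 -m inch '{"travel":[[0,0,0.002],[0,0,0.003],[0,0,0.003],[0,0,0.003],[0,0,0.003],[0,0,0.003],[0,0,0.003],[0,0,0.003]],"delta_rot":[[0,0,0],[0,0,0],[0,0,0],[0,0,0],[0,0,0],[0,0,0],[0,0,0],[0,0,0]],"hand":[0,0,0,0,0.56,0.56,0.56,0.56]}'; python3 - <<'E'
from h import *
go(.4866,-.0184,.0095,np.pi/2+.0173)
E
```

```text
time: 7.27
position: [0.4883, -0.0191, 0.0106]
tcp_rot: [3.141, 0.028, 0.002]
ft_force: [-0.7, 0.3, -0.3]
width: 0.556
travel [-0.003 -0.002  0.002] rotz 0.0 alt -1.571 j6 1.29 axes z [ 0.001 -0.    -1.   ]
```

```bash
python3 -m inch '{"travel":[[0,0,-0.02],[0,0,-0.06],[0,0,-0.14],[0,0,-0.22],[0,0,-0.3],[0,0,-0.36],[0,0,-0.38],[0,0,-0.38]],"delta_rot":[[0,0,0],[0,0,0],[0,0,0],[0,0,0],[0,0,0],[0,0,0],[0,0,0],[0,0,0]],"hand":[0.56,0.56,0.56,0.56,0.56,1,1,1]}'; python3 - <<'E'
from h import *
go(.3995,.3126,.18,.005)
E
```

```text
time: 7.93
position: [0.4897, -0.0194, 0.204]
tcp_rot: [3.139, 0.028, 0.011]
ft_force: [0.4, -0.0, -0.4]
width: 0.728
travel [-0.169 -0.667  0.045] rotz -0.779 alt 0.792 j6 1.29 axes z [ 0.007 -0.002 -1.   ]
```

```bash
python3 -m inch '{"travel":[[-0.169,-0.667,0.01],[-0.169,-0.667,0.01],[-0.169,-0.667,0.01],[-0.169,-0.667,0.01],[-0.169,-0.667,0.01],[-0.169,-0.667,0.01],[-0.169,-0.667,0.01],[-0.169,-0.667,0.01],[-0.169,-0.667,0.01],[-0.169,-0.667,0.01],[-0.169,-0.667,0.01],[-0.169,-0.667,0.01],[-0.169,-0.667,0.01],[-0.169,-0.667,0.01],[-0.169,-0.667,0.01],[-0.169,-0.667,0.01]],"delta_rot":[[0,0,-0.779],[0,0,-0.779],[0,0,-0.779],[0,0,-0.779],[0,0,-0.779],[0,0,-0.779],[0,0,-0.779],[0,0,-0.779],[0,0,-0.779],[0,0,-0.779],[0,0,-0.779],[0,0,-0.779],[0,0,-0.779],[0,0,-0.779],[0,0,-0.779],[0,0,-0.779]],"hand":[1,1,1,1,1,1,1,1,1,1,1,1,1,1,1,1]}'; python3 - <<'E'
from h import *
import cv2
go(.3995,.3126,.070,.005)
i=robot.grab_frame('side');j=robot.grab_frame('top')
cv2.imwrite('pics/s4.png',np.hstack([cv2.resize(i[230:330,200:320],(480,400),interpolation=cv2.INTER_CUBIC),cv2.resize(j[170:240,290:340],(286,400),interpolation=cv2.INTER_CUBIC)]))
E
```

```text
time: 9.27
position: [0.3968, 0.3126, 0.1941]
tcp_rot: [-2.218, -2.224, 0.003]
ft_force: [-0.1, 0.4, -0.1]
width: 1.001
travel [0.    0.006 0.248] rotz -0.001 alt 1.57 j6 0.44 axes z [-0.002 -0.001 -1.   ]
```

View pics/s4.png

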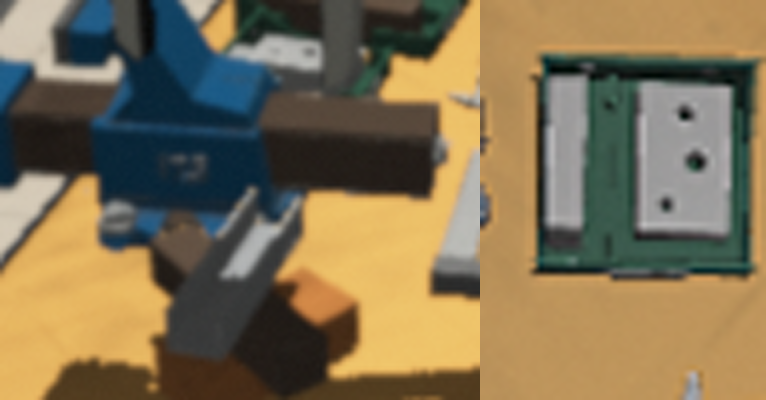

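Steel block lies flat in the lane of tray_steel, with a gap at the front and a smaller one at the back; I'll quantify that. The channel sits undisturbed between the fingers. Descend.

```bash
python3 -m inch '{"travel":[[0,0.006,0.06],[0,0.006,0.12],[0,0.006,0.18],[0,0.006,0.22],[0,0.006,0.24],[0,0.006,0.247],[0,0.006,0.247],[0,0.006,0.247],[0,0.006,0.247],[0,0.006,0.247],[0,0.006,0.247],[0,0.006,0.247],[0,0.006,0.247],[0,0.006,0.247],[0,0.006,0.247],[0,0.006,0.247],[0,0.006,0.247]],"delta_rot":[[0,0,0],[0,0,0],[0,0,0],[0,0,0],[0,0,0],[0,0,0],[0,0,0],[0,0,0],[0,0,0],[0,0,0],[0,0,0],[0,0,0],[0,0,0],[0,0,0],[0,0,0],[0,0,0],[0,0,0]],"hand":[1,1,1,1,1,1,1,0,0,0,0,0,0,0,0,0,0]}'; python3 - <<'E'
from h import *
px=[(638,82),(732,85),(635,233),(730,237)]
P=np.array([(37.5,22.5,22),(37.5,-22.5,22),(-37.5,22.5,22),(-37.5,-22.5,22)])/1e3
print(fit(P,[('top',290+(u-480)/5.72,170+v/5.714) for u,v in px],[.48,-.02,0]))
P=np.array([(-50,69,0),(-50,-35,0),(50,69,38),(50,-35,38)])/1e3
print(fit(P,[('top',290+(u-480)/5.72,170+v/5.714) for u,v in [(535,272),(752,273),(541,58),(756,62)]],[.48,-.02,0]))
E
```

```text
time: 10.78
position: [0.4004, 0.313, 0.0716]
tcp_rot: [-2.216, -2.227, 0.0]
ft_force: [0.1, 0.2, -0.5]
width: 0.331
(array([ 0.48970301, -0.01938771, -0.0006865 ]), np.float64(0.42599589323148734))
(array([ 0.48617226, -0.01808385,  0.00940897]), np.float64(0.6851183178843598))
```

```bash
python3 -m inch '{"travel":[[0,0,0],[0,0,-0.02],[0,0,-0.06],[0,0,-0.12],[0,0,-0.18],[0,0,-0.24],[0,0,-0.3],[0,0,-0.32],[0,0,-0.32],[0,0,-0.32]],"delta_rot":[[0,0,0],[0,0,0],[0,0,0],[0,0,0],[0,0,0],[0,0,0],[0,0,0],[0,0,0],[0,0,0],[0,0,0]],"hand":[0,0,0,0,0,0,0,0,0,0]}'; python3 - <<'E'
from h import *
go(.4794,-.2771,.2316,np.pi/2+.0027)
E
```

```text
time: 11.62
position: [0.4001, 0.3128, 0.2312]
tcp_rot: [2.216, 2.227, -0.0]
ft_force: [0.0, -1.3, -1.3]
width: 0.321
travel [-1.181e+00  1.530e-01 -1.000e-03] rotz -0.784 alt 0.787 j6 0.44 axes z [-0. -0. -1.]
```

```bash
python3 -m inch '{"travel":[[-0.95,0.12,0],[-0.95,0.12,0],[-0.95,0.12,0],[-0.95,0.12,0],[-0.95,0.12,0],[-0.95,0.12,0],[-0.95,0.12,0],[-0.95,0.12,0],[-0.95,0.12,0],[-0.95,0.12,0],[-0.95,0.12,0],[-0.95,0.12,0],[-0.95,0.12,0],[-0.95,0.12,0],[-0.95,0.12,0],[-0.95,0.12,0]],"delta_rot":[[0,0,0.787],[0,0,0.787],[0,0,0.787],[0,0,0.787],[0,0,0.787],[0,0,0.787],[0,0,0.787],[0,0,0.787],[0,0,0.787],[0,0,0.787],[0,0,0.787],[0,0,0.787],[0,0,0.787],[0,0,0.787],[0,0,0.787],[0,0,0.787]],"hand":[0,0,0,0,0,0,0,0,0,0,0,0,0,0,0,0]}'; python3 - <<'E'
from h import *
go(.4794,-.2771,.2316,np.pi/2+.0027)
E
```

```text
time: 12.95
position: [0.462, -0.1607, 0.2303]
tcp_rot: [-3.14, -0.008, 0.004]
ft_force: [0.2, 0.2, -1.2]
width: 0.319
travel [ 0.034  0.233 -0.003] rotz 0.001 alt -1.57 j6 1.0 axes z [-0.002  0.002 -1.   ]
```

```bash
python3 -m inch '{"travel":[[0.034,0.233,0],[0.034,0.233,0],[0.034,0.233,0],[0.034,0.233,0],[0.034,0.233,0],[0.034,0.233,0.08],[0.034,0.233,0.16],[0.034,0.233,0.24],[0.034,0.233,0.31],[0.034,0.233,0.36],[0.034,0.233,0.38],[0.034,0.233,0.38],[0.034,0.233,0.38],[0.034,0.233,0.38]],"delta_rot":[[0,0,0],[0,0,0],[0,0,0],[0,0,0],[0,0,0],[0,0,0],[0,0,0],[0,0,0],[0,0,0],[0,0,0],[0,0,0],[0,0,0],[0,0,0],[0,0,0]],"hand":[0,0,0,0,0,0,0,0,0,0,0,0,0,0]}'; python3 - <<'E'
from h import *
import cv2
go(.4794,-.2771,.0136,np.pi/2+.0027)
i=robot.grab_frame('side')
cv2.imwrite('pics/s5.png',cv2.resize(i[170:260,240:360],None,fx=5,fy=5,interpolation=cv2.INTER_CUBIC))
E
```

```text
time: 14.12
position: [0.4814, -0.2786, 0.0437]
tcp_rot: [3.139, 0.005, 0.004]
ft_force: [1.1, -0.8, -0.6]
width: 0.317
travel [-0.004 -0.003  0.06 ] rotz 0.0 alt -1.571 j6 0.84 axes z [ 0.003 -0.002 -1.   ]
```

View pics/s5.png

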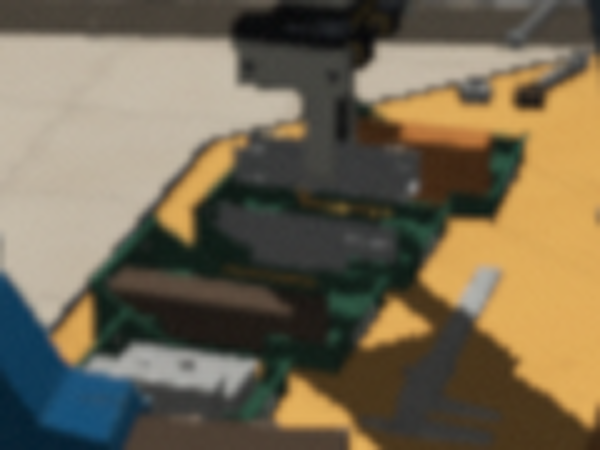

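The channel hangs level above the free lane, beyond the sample channel. Lower and release.

```bash
python3 -m inch '{"travel":[[-0.004,-0.003,0.02],[-0.004,-0.003,0.04],[-0.004,-0.003,0.055],[-0.004,-0.003,0.06],[-0.004,-0.003,0.06],[-0.004,-0.003,0.06],[-0.004,-0.003,0.06]],"delta_rot":[[0,0,0],[0,0,0],[0,0,0],[0,0,0],[0,0,0],[0,0,0],[0,0,0]],"hand":[0,0,0,0,0,0,0]}'
```

```text
time: 14.75
position: [0.4778, -0.2766, 0.0127]
tcp_rot: [3.142, 0.003, -0.0]
ft_force: [-3.9, 2.4, 14.5]
width: 0.317
```

```bash
python3 -m inch '{"travel":[[0,0,-0.002],[0,0,-0.002],[0,0,-0.002],[0,0,-0.002],[0,0,-0.02],[0,0,-0.06],[0,0,-0.14],[0,0,-0.22],[0,0,-0.3],[0,0,-0.36],[0,0,-0.38],[0,0,-0.38]],"delta_rot":[[0,0,0],[0,0,0],[0,0,0],[0,0,0],[0,0,0],[0,0,0],[0,0,0],[0,0,0],[0,0,0],[0,0,0],[0,0,0],[0,0,0]],"hand":[0.42,0.42,0.42,0.42,0.42,0.42,0.42,0.42,0.42,1,1,1]}'; python3 - <<'E'
from h import *
go(.404,.3101,.2,.946)
go(.404,.3101,.2,.946+np.pi/2)
E
```

```text
time: 15.75
position: [0.4795, -0.2779, 0.2055]
tcp_rot: [3.137, 0.003, 0.008]
ft_force: [0.6, 0.9, -0.2]
width: 0.587
travel [-0.149 -1.176  0.005] rotz 0.313 alt -1.257 j6 0.84 axes z [ 0.005 -0.005 -1.   ]
travel [-0.149 -1.176  0.005] rotz -0.472 alt 1.099 j6 0.84 axes z [ 0.005 -0.005 -1.   ]
```

```bash
python3 -m inch '{"travel":[[-0.06,-0.6,0],[-0.06,-0.6,0],[-0.06,-0.6,0],[-0.06,-0.6,0],[-0.06,-0.6,0],[-0.06,-0.6,0],[-0.06,-0.6,0],[-0.06,-0.6,0],[-0.06,-0.6,0]],"delta_rot":[[0,0,0.313],[0,0,0.313],[0,0,0.313],[0,0,0.313],[0,0,0.313],[0,0,0.313],[0,0,0.313],[0,0,0.313],[0,0,0.313]],"hand":[1,1,1,1,1,1,1,1,1]}'; python3 - <<'E'
from h import *
import cv2
go(.404,.3101,.2,.946)
j=robot.grab_frame('top')
cv2.imwrite('pics/t6.png',np.hstack([cv2.resize(j[180:250,160:240],(480,420),interpolation=cv2.INTER_CUBIC),cv2.resize(j[165:235,385:435],(300,420),interpolation=cv2.INTER_CUBIC)]))
E
```

```text
time: 16.5
position: [0.445, 0.0272, 0.1996]
tcp_rot: [-2.991, 0.958, 0.007]
ft_force: [-0.4, -0.6, -0.2]
width: 1.0
travel [-0.395 -0.413  0.001] rotz 0.003 alt -1.568 j6 2.0 axes z [-0.004  0.002 -1.   ]
```

View pics/t6.png

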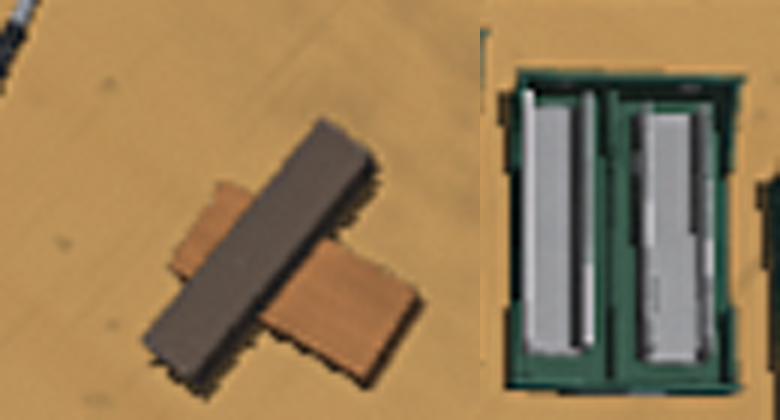

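```bash
python3 - <<'E'
from h import *
def piece(n,w,l,z,px,k,g,o=0):
    P=np.array([(w/2,l/2,z),(w/2,-l/2,z),(-w/2,l/2,z),(-w/2,-l/2,z)])/1e3
    f,e=fit(P[k],[('top',(385 if o else 160)+(u-o)/6,(165 if o else 180)+v/6) for u,v in px],g);print(n,np.round(f,4),round(e,2))
    return f
piece('channel',120,30,29,[(638,103),(713,106),(640,362),(713,362)],[0,1,2,3],[.48,-.28,0],480)
f=piece('tube',30,130,62,[(142,338),(320,118),(190,372),(373,156)],[0,1,2,3],[.4,.3,.95])
piece('beech',48,105,32,[(222,182),(420,298),(172,265),(367,378)],[0,1,2,3],[.4,.3,-.5])
go(f[0],f[1],.2,f[2])
E
```

```text
channel [ 0.4775 -0.2755 -0.0081] 0.94
tube [0.4058 0.3108 0.9439] 1.05
beech [ 0.3965  0.2984 -0.503 ] 0.87
travel [-0.397 -0.418  0.   ] rotz 0.003 alt -1.567 j6 2.0 axes z [-0.003  0.001 -1.   ]
```

Channel is in its lane, within 2 mm of the middle by fit. The tube is unmoved, so go to it.

```bash
python3 -m inch '{"travel":[[-0.396,-0.416,0],[-0.396,-0.416,0],[-0.396,-0.416,0],[-0.396,-0.416,0],[-0.396,-0.416,0],[-0.396,-0.416,0],[-0.396,-0.416,0],[-0.396,-0.416,0],[-0.396,-0.416,0],[-0.396,-0.416,0],[-0.396,-0.416,0]],"delta_rot":[[0,0,0.003],[0,0,0.003],[0,0,0.003],[0,0,0.003],[0,0,0.003],[0,0,0.003],[0,0,0.003],[0,0,0.003],[0,0,0.003],[0,0,0.003],[0,0,0.003]],"hand":[1,1,1,1,1,1,1,1,1,1,1]}'; python3 -c "
from h import *
go(.405,.3105,.042,.944)"
```

```text
time: 17.47
position: [0.4089, 0.3058, 0.2009]
tcp_rot: [2.984, -0.976, -0.001]
ft_force: [-0.1, -0.5, 0.5]
width: 1.0
travel [-0.012 -0.003  0.318] rotz -0.003 alt 1.568 j6 2.63 axes z [-0.001 -0.001 -1.   ]
```

```bash
python3 -m inch '{"travel":[[0,0,0.06],[0,0,0.12],[0,0,0.18],[0,0,0.22],[0,0,0.24],[0,0,0.24]],"delta_rot":[[0,0,0],[0,0,0],[0,0,0],[0,0,0],[0,0,0],[0,0,0]],"hand":[1,1,1,1,1,1]}'; python3 -c "
from h import *
go(.405,.3105,.042,.944)"
```

```text
time: 17.97
position: [0.4075, 0.3055, 0.0796]
tcp_rot: [2.982, -0.976, -0.005]
ft_force: [0.1, 0.5, 0.0]
width: 0.999
travel [-0.01  -0.005  0.075] rotz -0.003 alt 1.568 j6 2.63 axes z [-0.004 -0.002 -1.   ]
```

```bash
python3 -m inch '{"travel":[[-0.01,-0.005,0.03],[-0.01,-0.005,0.06],[-0.01,-0.005,0.073],[-0.01,-0.005,0.073],[-0.01,-0.005,0.073],[-0.01,-0.005,0.073],[-0.01,-0.005,0.073],[-0.01,-0.005,0.073],[-0.01,-0.005,0.073],[-0.01,-0.005,0.073],[-0.01,-0.005,0.073],[-0.01,-0.005,0.073],[-0.01,-0.005,0.073],[-0.01,-0.005,0.073]],"delta_rot":[[0,0,-0.003],[0,0,-0.003],[0,0,-0.003],[0,0,-0.003],[0,0,-0.003],[0,0,-0.003],[0,0,-0.003],[0,0,-0.003],[0,0,-0.003],[0,0,-0.003],[0,0,-0.003],[0,0,-0.003],[0,0,-0.003],[0,0,-0.003]],"hand":[1,1,1,1,0,0,0,0,0,0,0,0,0,0]}'
```

```text
time: 19.13
position: [0.4055, 0.3126, 0.0451]
tcp_rot: [2.989, -0.964, -0.001]
ft_force: [-2.4, -2.1, 2.0]
width: 0.332
```

```bash
python3 -m inch '{"travel":[[0,0,0],[0,0,-0.02],[0,0,-0.06],[0,0,-0.12],[0,0,-0.18],[0,0,-0.24],[0,0,-0.3],[0,0,-0.36],[0,0,-0.39],[0,0,-0.39],[0,0,-0.39]],"delta_rot":[[0,0,0],[0,0,0],[0,0,0],[0,0,0],[0,0,0],[0,0,0],[0,0,0],[0,0,0],[0,0,0],[0,0,0],[0,0,0]],"hand":[0,0,0,0,0,0,0,0,0,0,0]}'; python3 - <<'E'
from h import *
go(.4926,-.1556,.238,np.pi/2-.0073)
E
```

```text
time: 20.05
position: [0.4059, 0.3129, 0.2408]
tcp_rot: [-2.989, 0.964, -0.002]
ft_force: [0.3, -0.1, -2.3]
width: 0.321
travel [0.688 0.659 0.005] rotz -0.308 alt 1.262 j6 2.63 axes z [ 0.002  0.001 -1.   ]
```

```bash
python3 -m inch '{"travel":[[0.688,0.659,0],[0.688,0.659,0],[0.688,0.659,0],[0.688,0.659,0],[0.688,0.659,0],[0.688,0.659,0],[0.688,0.659,0],[0.688,0.659,0],[0.688,0.659,0],[0.688,0.659,0],[0.688,0.659,0],[0.688,0.659,0],[0.688,0.659,0],[0.688,0.659,0],[0.688,0.659,0]],"delta_rot":[[0,0,-0.308],[0,0,-0.308],[0,0,-0.308],[0,0,-0.308],[0,0,-0.308],[0,0,-0.308],[0,0,-0.308],[0,0,-0.308],[0,0,-0.308],[0,0,-0.308],[0,0,-0.308],[0,0,-0.308],[0,0,-0.308],[0,0,-0.308],[0,0,-0.308]],"hand":[0,0,0,0,0,0,0,0,0,0,0,0,0,0,0]}'; python3 - <<'E'
from h import *
go(.4926,-.1556,.055,np.pi/2-.0073)
E
```

```text
time: 21.3
position: [0.4912, -0.155, 0.2381]
tcp_rot: [-3.139, 0.015, 0.006]
ft_force: [-0.4, 1.2, -2.5]
width: 0.324
travel [0.004 0.002 0.366] rotz -0.001 alt 1.57 j6 1.06 axes z [-0.004  0.003 -1.   ]
```

```bash
python3 -m inch '{"travel":[[0.002,0.001,0.06],[0.002,0.001,0.12],[0.002,0.001,0.2],[0.002,0.001,0.27],[0.002,0.001,0.33],[0.002,0.001,0.36],[0.002,0.001,0.37],[0.002,0.001,0.37],[0.002,0.001,0.37]],"delta_rot":[[0,0,0],[0,0,0],[0,0,0],[0,0,0],[0,0,0],[0,0,0],[0,0,0],[0,0,0],[0,0,0]],"hand":[0,0,0,0,0,0,0,0,0]}'; python3 - <<'E'
from h import *
import cv2
go(.4926,-.1556,.0165,np.pi/2-.0073)
i=robot.grab_frame('side');j=robot.grab_frame('top')
cv2.imwrite('pics/s7.png',np.hstack([cv2.resize(i[180:260,240:340],(500,400),interpolation=cv2.INTER_CUBIC),cv2.resize(j[160:240,335:395],(300,400),interpolation=cv2.INTER_CUBIC)]))
E
```

```text
time: 22.05
position: [0.4938, -0.1552, 0.0559]
tcp_rot: [3.141, -0.01, 0.001]
ft_force: [0.4, -0.5, -2.9]
width: 0.318
travel [-0.002  0.001  0.079] rotz 0.0 alt -1.57 j6 1.06 axes z [ 0.001 -0.    -1.   ]
```

View pics/s7.png

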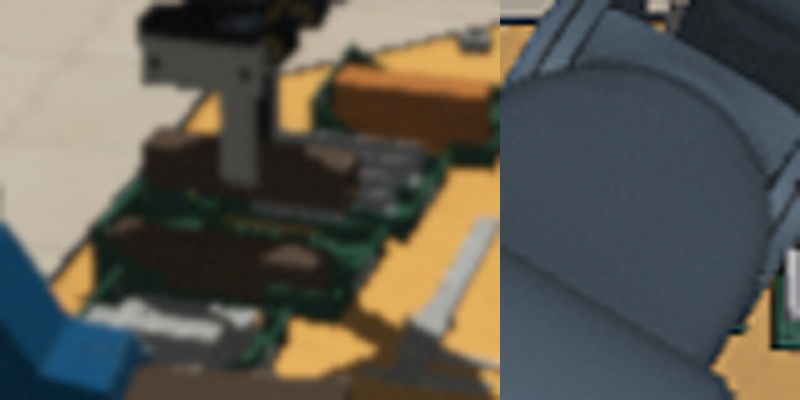

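Tube is level above its lane. Lower until contact.

```bash
python3 -m inch '{"travel":[[-0.002,0.001,0.025],[-0.002,0.001,0.05],[-0.002,0.001,0.07],[-0.002,0.001,0.077],[-0.002,0.001,0.08],[-0.002,0.001,0.08],[-0.002,0.001,0.08]],"delta_rot":[[0,0,0],[0,0,0],[0,0,0],[0,0,0],[0,0,0],[0,0,0],[0,0,0]],"hand":[0,0,0,0,0,0,0]}'
```

```text
time: 22.73
position: [0.4923, -0.1566, 0.0169]
tcp_rot: [3.141, -0.012, 0.0]
ft_force: [-4.3, 1.8, 9.7]
width: 0.318
```

```bash
python3 -m inch '{"travel":[[0,0,0],[0,0,0],[0,0,0],[0,0,0],[0,0,-0.02],[0,0,-0.06],[0,0,-0.14],[0,0,-0.22],[0,0,-0.3],[0,0,-0.36],[0,0,-0.37],[0,0,-0.37]],"delta_rot":[[0,0,0],[0,0,0],[0,0,0],[0,0,0],[0,0,0],[0,0,0],[0,0,0],[0,0,0],[0,0,0],[0,0,0],[0,0,0],[0,0,0]],"hand":[0.42,0.42,0.42,0.42,0.42,0.42,0.42,0.42,0.42,0.7,1,1]}'; python3 - <<'E'
from h import *
go(.396,.298,.2,-.495)
E
```

```text
time: 23.73
position: [0.4938, -0.1575, 0.2035]
tcp_rot: [3.138, -0.013, 0.009]
ft_force: [1.1, -1.1, 0.3]
width: 0.585
travel [-0.203 -0.909  0.003] rotz -0.542 alt 1.029 j6 1.05 axes z [ 0.006 -0.003 -1.   ]
```

```bash
python3 -m inch '{"travel":[[-0.08,-0.4,0],[-0.08,-0.4,0],[-0.08,-0.4,0],[-0.08,-0.4,0],[-0.08,-0.4,0],[-0.08,-0.4,0],[-0.08,-0.4,0],[-0.08,-0.4,0],[-0.08,-0.4,0],[-0.08,-0.4,0]],"delta_rot":[[0,0,-0.542],[0,0,-0.542],[0,0,-0.542],[0,0,-0.542],[0,0,-0.542],[0,0,-0.542],[0,0,-0.542],[0,0,-0.542],[0,0,-0.542],[0,0,-0.542]],"hand":[1,1,1,1,1,1,1,1,1,1]}'; python3 - <<'E'
from h import *
import cv2
go(.396,.298,.2,-.495)
j=robot.grab_frame('top')
cv2.imwrite('pics/t8.png',np.hstack([cv2.resize(j[180:250,160:240],(480,420),interpolation=cv2.INTER_CUBIC),cv2.resize(j[160:230,340:390],(300,420),interpolation=cv2.INTER_CUBIC)]))
E
```

```text
time: 24.57
position: [0.4527, 0.0441, 0.1985]
tcp_rot: [-2.693, -1.613, 0.004]
ft_force: [0.1, 0.6, -0.5]
width: 0.999
travel [ 0.394 -0.34  -0.002] rotz 0.002 alt -1.569 j6 0.34 axes z [-0.004  0.001 -1.   ]
```

View pics/t8.png

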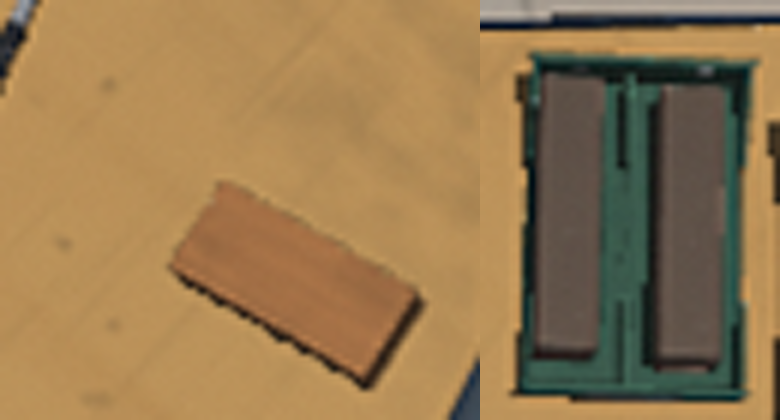

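```bash
python3 -m inch '{"travel":[[0.394,-0.34,0],[0.394,-0.34,0],[0.394,-0.34,0],[0.394,-0.34,0],[0.394,-0.34,0],[0.394,-0.34,0],[0.394,-0.34,0],[0.394,-0.34,0],[0.394,-0.34,0],[0.394,-0.34,0]],"delta_rot":[[0,0,0.002],[0,0,0.002],[0,0,0.002],[0,0,0.002],[0,0,0.002],[0,0,0.002],[0,0,0.002],[0,0,0.002],[0,0,0.002],[0,0,0.002]],"hand":[1,1,1,1,1,1,1,1,1,1]}'; python3 - <<'E'
from h import *
P=np.array([(65,15,34),(65,-15,34),(-65,15,34),(-65,-15,34)])/1e3
print(fit(P,[('top',340+(u-480)/6,160+v/6) for u,v in [(662,84),(726,86),(655,360),(720,361)]],[.49,-.15,0]))
go(.396,.298,.012,-.5)
E
```

```text
time: 25.45
position: [0.3981, 0.2965, 0.1996]
tcp_rot: [2.702, 1.601, -0.002]
ft_force: [-0.5, -0.4, -0.5]
width: 0.996
(array([ 0.49251355, -0.15645214, -0.0197954 ]), np.float64(0.5091809079350185))
travel [ 0.001 -0.005  0.375] rotz -0.0 alt 1.57 j6 0.92 axes z [-0.001 -0.001 -1.   ]
```

Tube is in its lane, within 1 mm by fit. Descend on the beech block (unmoved, about (0.396, 0.298)).

```bash
python3 -m inch '{"travel":[[0.001,-0.003,0.06],[0.001,-0.003,0.12],[0.001,-0.003,0.18],[0.001,-0.003,0.24],[0.001,-0.003,0.3],[0.001,-0.003,0.34],[0.001,-0.003,0.36],[0.001,-0.003,0.373],[0.001,-0.003,0.373],[0.001,-0.003,0.373],[0.001,-0.003,0.373],[0.001,-0.003,0.373],[0.001,-0.003,0.373],[0.001,-0.003,0.373],[0.001,-0.003,0.373],[0.001,-0.003,0.373],[0.001,-0.003,0.373],[0.001,-0.003,0.373]],"delta_rot":[[0,0,0],[0,0,0],[0,0,0],[0,0,0],[0,0,0],[0,0,0],[0,0,0],[0,0,0],[0,0,0],[0,0,0],[0,0,0],[0,0,0],[0,0,0],[0,0,0],[0,0,0],[0,0,0],[0,0,0],[0,0,0]],"hand":[1,1,1,1,1,1,1,1,1,0,0,0,0,0,0,0,0,0]}'
```

```text
time: 26.95
position: [0.3969, 0.299, 0.0138]
tcp_rot: [-2.701, -1.604, -0.0]
ft_force: [0.3, -0.2, 2.3]
width: 0.51
```

```bash
python3 -m inch '{"travel":[[0,0,0],[0,0,-0.02],[0,0,-0.06],[0,0,-0.12],[0,0,-0.18],[0,0,-0.24],[0,0,-0.3],[0,0,-0.36],[0,0,-0.42],[0,0,-0.44],[0,0,-0.44],[0,0,-0.44]],"delta_rot":[[0,0,0],[0,0,0],[0,0,0],[0,0,0],[0,0,0],[0,0,0],[0,0,0],[0,0,0],[0,0,0],[0,0,0],[0,0,0],[0,0,0]],"hand":[0,0,0,0,0,0,0,0,0,0,0,0]}'; python3 - <<'E'
from h import *
import cv2
go(.4493,-.41,.235,np.pi/2+.0387)
j=robot.grab_frame('top')
cv2.imwrite('pics/t9.png',cv2.resize(j[183:248,425:490],None,fx=9,fy=9,interpolation=cv2.INTER_CUBIC))
E
```

```text
time: 27.95
position: [0.3965, 0.2987, 0.233]
tcp_rot: [2.701, 1.604, -0.001]
ft_force: [-0.3, 0.6, -1.6]
width: 0.513
travel [-1.194  0.771 -0.004] rotz 0.517 alt -1.054 j6 0.92 axes z [-0. -0. -1.]
```

View pics/t9.png

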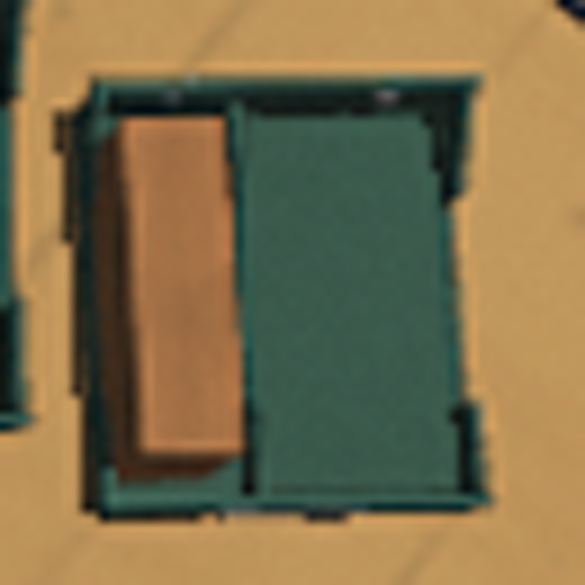

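The tray's front-right corner (490,497) is the lip top (z 20), not the bottom as I assumed; refit.

```bash
python3 - <<'E'
from h import *
o=lambda L:[('top',425+u/9-.45,183+v/9-.45) for u,v in L]
P=np.array([(65,83,38),(65,-36,38),(-65,-36,20),(-65,83,20),(62.5,-33,4)])/1e3
px=[(95,80),(478,80),(490,498),(105,500),(432,112)]
for k in([0,1,2,3,4],[0,1,2],[1,2,4],[0,1,2,4]):print(k,fit(P[k],[o(px)[i] for i in k],[.45,-.41,0]))
f,e=fit(P,o(px),[.45,-.41,0])
c,s=np.cos(f[2]),np.sin(f[2]);W=np.c_[f[0]+c*P[:,0]-s*P[:,1],f[1]+s*P[:,0]+c*P[:,1],P[:,2]]
print(np.round((proj('top',W)-[425,183]+.45)*9))
# other trays with front-right corner at lip top
for n,L,a,b,px in(('steel',100,-35,69,[(190,267),(43,122),(193,122)]),('tube',155,-29,75,[(376,302),(234,78),(382,84)]),('chan',145,-29,75,[(551,319),(406,108),(555,112)])):
    P=np.array([(-L/2,a,20),(L/2,b,38),(L/2,a,38)])/1e3
    print(n,fit(P,[('top',290+u/4,150+v/4) for u,v in px],[.5,-.2,0]))
E
```

```text
[0, 1, 2, 3, 4] (array([ 0.45001075, -0.40759581,  0.03585806]), np.float64(0.5115124613631394))
[0, 1, 2] (array([ 0.4495487 , -0.4078366 ,  0.03472071]), np.float64(0.33519027959675896))
[1, 2, 4] (array([ 0.44958777, -0.40741274,  0.04108404]), np.float64(0.43042815721938155))
[0, 1, 2, 4] (array([ 0.44973149, -0.40755642,  0.03801414]), np.float64(0.44150137963353586))
[[ 94.  79.]
 [477.  75.]
 [489. 499.]
 [104. 503.]
 [436. 113.]]
steel (array([ 0.48533155, -0.01844999,  0.01758466]), np.float64(0.29812835398348625))
tube (array([ 0.49119577, -0.15508563, -0.01089368]), np.float64(0.6029722226710703))
chan (array([ 0.47796825, -0.27609699, -0.00520716]), np.float64(0.2952289479507897))
```

```bash
python3 -m inch '{"travel":[[-0.9,0.58,0],[-0.9,0.58,0],[-0.9,0.58,0],[-0.9,0.58,0],[-0.9,0.58,0],[-0.9,0.58,0],[-0.9,0.58,0],[-0.9,0.58,0],[-0.9,0.58,0],[-0.9,0.58,0],[-0.9,0.58,0],[-0.9,0.58,0],[-0.9,0.58,0],[-0.9,0.58,0],[-0.9,0.58,0],[-0.9,0.58,0],[-0.9,0.58,0]],"delta_rot":[[0,0,0.517],[0,0,0.517],[0,0,0.517],[0,0,0.517],[0,0,0.517],[0,0,0.517],[0,0,0.517],[0,0,0.517],[0,0,0.517],[0,0,0.517],[0,0,0.517],[0,0,0.517],[0,0,0.517],[0,0,0.517],[0,0,0.517],[0,0,0.517],[0,0,0.517]],"hand":[0,0,0,0,0,0,0,0,0,0,0,0,0,0,0,0,0]}'; python3 - <<'E'
from h import *
go(.450,-.4076,.055,np.pi/2+.037)
E
```

```text
time: 29.42
position: [0.4356, -0.2333, 0.2324]
tcp_rot: [-3.139, -0.061, 0.003]
ft_force: [0.7, 0.7, -2.0]
width: 0.511
travel [0.016 0.35  0.354] rotz 0.001 alt -1.57 j6 0.81 axes z [-0.002  0.002 -1.   ]
```

```bash
python3 -m inch '{"travel":[[0.016,0.35,0],[0.016,0.35,0],[0.016,0.35,0],[0.016,0.35,0],[0.016,0.35,0],[0.016,0.35,0],[0.016,0.35,0.06],[0.016,0.35,0.12],[0.016,0.35,0.18],[0.016,0.35,0.2],[0.016,0.35,0.2],[0.016,0.35,0.2]],"delta_rot":[[0,0,0],[0,0,0],[0,0,0],[0,0,0],[0,0,0],[0,0,0],[0,0,0],[0,0,0],[0,0,0],[0,0,0],[0,0,0],[0,0,0]],"hand":[0,0,0,0,0,0,0,0,0,0,0,0]}'; python3 - <<'E'
from h import *
go(.450,-.4076,.055,np.pi/2+.037)
E
```

```text
time: 30.42
position: [0.4514, -0.4083, 0.1345]
tcp_rot: [-3.141, -0.062, -0.0]
ft_force: [0.2, 0.9, -0.8]
width: 0.512
travel [-0.003 -0.001  0.159] rotz 0.001 alt -1.57 j6 0.61 axes z [ 0.  0. -1.]
```

```bash
python3 -m inch '{"travel":[[-0.003,0,0.05],[-0.003,0,0.1],[-0.003,0,0.15],[-0.003,0,0.18],[-0.003,0,0.2],[-0.003,0,0.215],[-0.003,0,0.225],[-0.003,0,0.231],[-0.003,0,0.233],[-0.003,0,0.233],[-0.003,0,0.233]],"delta_rot":[[0,0,0],[0,0,0],[0,0,0],[0,0,0],[0,0,0],[0,0,0],[0,0,0],[0,0,0],[0,0,0],[0,0,0],[0,0,0]],"hand":[0,0,0,0,0,0,0,0,0,0,0]}'
```

```text
time: 31.33
position: [0.4496, -0.4101, 0.0179]
tcp_rot: [3.14, 0.059, 0.001]
ft_force: [-0.3, 0.1, -2.3]
width: 0.512
```

```bash
python3 -m inch '{"travel":[[0,0,0.002],[0,0,0.002],[0,0,0.002],[0,0,0.002],[0,0,0.002],[0,0,0.002],[0,0,0.002],[0,0,-0.02],[0,0,-0.06],[0,0,-0.14],[0,0,-0.22],[0,0,-0.3],[0,0,-0.36],[0,0,-0.38],[0,0,-0.38]],"delta_rot":[[0,0,0],[0,0,0],[0,0,0],[0,0,0],[0,0,0],[0,0,0],[0,0,0],[0,0,0],[0,0,0],[0,0,0],[0,0,0],[0,0,0],[0,0,0],[0,0,0],[0,0,0]],"hand":[0,0,0.58,0.58,0.58,0.58,0.58,0.58,0.58,0.58,0.58,0.58,0.7,1,1]}' && python3 -m inch '{"travel":[[-0.2,-0.5,0],[-0.2,-0.5,0],[-0.2,-0.5,0],[-0.2,-0.5,0],[-0.2,-0.5,0],[-0.2,-0.5,0],[-0.2,-0.5,0],[-0.2,-0.5,0],[-0.2,-0.5,0],[-0.2,-0.5,0]],"delta_rot":[[0,0,0],[0,0,0],[0,0,0],[0,0,0],[0,0,0],[0,0,0],[0,0,0],[0,0,0],[0,0,0],[0,0,0]],"hand":[1,1,1,1,1,1,1,1,1,1]}'; python3 - <<'E'
from h import *
import cv2
j=robot.grab_frame('top')
cv2.imwrite('pics/t10.png',cv2.resize(j[155:275,290:490],None,fx=4,fy=4,interpolation=cv2.INTER_CUBIC))
E
```

```text
time: 32.58
position: [0.4505, -0.4111, 0.2115]
tcp_rot: [3.135, 0.06, 0.007]
ft_force: [0.7, -0.4, -0.4]
width: 0.746
time: 33.42
position: [0.3401, -0.1642, 0.2065]
tcp_rot: [-3.141, -0.059, 0.001]
ft_force: [-0.8, -0.7, -0.5]
width: 1.001
```

View pics/t10.png

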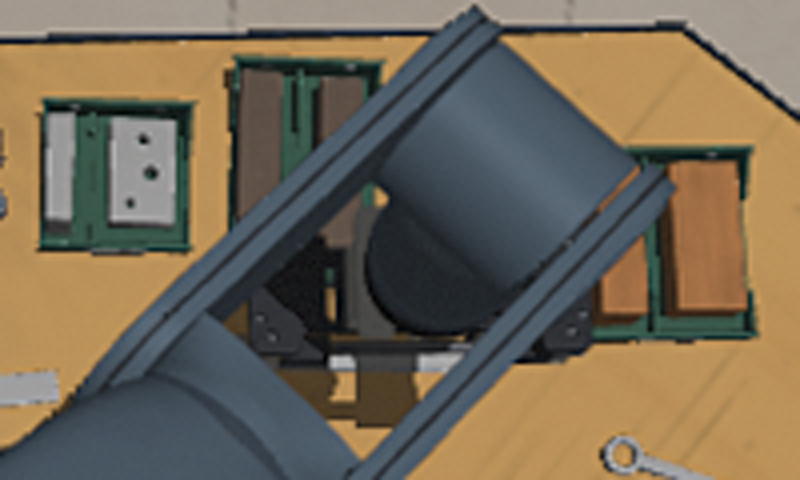

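Beech sits in its lane ((668..748, 162..312) in the crop), between lip and back. Steel and tube are still in place. Checking the fit numerically and the caliper and punch from the side.

```bash
python3 -m inch '{"travel":[[-0.1,-0.7,-0.05],[-0.1,-0.7,-0.05],[-0.1,-0.7,-0.05],[-0.1,-0.7,-0.05],[-0.1,-0.7,-0.05],[-0.1,-0.7,-0.05],[-0.1,-0.7,-0.05],[-0.1,-0.7,-0.05],[-0.1,-0.7,-0.05],[-0.1,-0.7,-0.05],[-0.1,-0.7,-0.05],[-0.1,-0.7,-0.05]],"delta_rot":[[0,0,0],[0,0,0],[0,0,0],[0,0,0],[0,0,0],[0,0,0],[0,0,0],[0,0,0],[0,0,0],[0,0,0],[0,0,0],[0,0,0]],"hand":[1,1,1,1,1,1,1,1,1,1,1,1]}'; python3 - <<'E'
from h import *
import cv2
f,e=fit(np.array([(52.5,24,36),(52.5,-24,36),(-52.5,24,36),(-52.5,-24,36)])/1e3,[('top',290+u/4,155+v/4) for u,v in[(668,166),(740,162),(666,309),(748,311)]],[.45,-.41,0]);print(f,e)
d=f[:2]-[.450,-.4076];print('tray frame',d@[np.cos(.037),np.sin(.037)],d@[-np.sin(.037),np.cos(.037)],f[2]-.037)
j=robot.grab_frame('top');i=robot.grab_frame('side')
cv2.imwrite('pics/t11.png',np.vstack([cv2.resize(j[155:275,290:490],(600,360),interpolation=cv2.INTER_CUBIC),cv2.resize(i[180:260,240:390],(600,240),interpolation=cv2.INTER_CUBIC)]))
for n in('vernier','punch'):print(n,[(round(d['score'],2),np.round(d['bbox'])) for d in robot.silhouettes('top',n)][:1])
E
```

```text
time: 34.47
position: [0.2774, 0.1836, 0.2317]
tcp_rot: [3.14, 0.059, -0.002]
ft_force: [-0.2, -1.4, -0.4]
width: 1.002
[ 0.44951447 -0.40849541 -0.00320146] 1.662791237678448
tray frame -0.0005183199316552452 -0.0008768352194528872 -0.04020146387399769
vernier [(0.97, array([365., 250.,  79.,  27.]))]
punch []
```

View pics/t11.png

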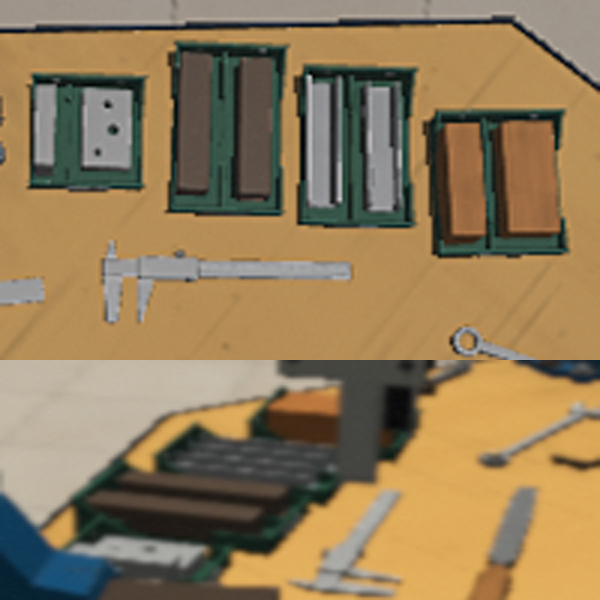

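All four pieces lie flat in their lanes and the caliper is where it was. Handing in.

```bash
python3 -c "
from plant import robot
print(robot.observe()['qvel']);print(robot.finish_job())"
```

```text
[ 7.08231385e-03 -4.19034042e-03  9.54855500e-05  4.42573050e-04
 -1.28294254e-03  3.42942669e-03]
the job is handed in; nothing more can be done
None
```

I took the pile down from the top and laid the steel block, channel, square tube and beech block in the free lanes of their own trays. I handed the job in at about 34.5 s of robot time, with the arm clear; no verdict was reported.

- **Pieces:** the last top view shows all four flat behind the lips. From the image fits, each lies within about 5 mm of its lane's middle and within 0.05 rad of its direction. The steel block is the furthest off, about 4 mm toward the back. The beech fit had the largest residual, 1.7 pixels (about 4 mm).
- **Caliper:** its detected centre moved 2 pixels from the start, with the same outline width, and it looks unmoved in the picture.
- **Punch:** the detector did not find it in the final picture, so I have no final measurement. It was last partly in view just before the beech pickup, where it had not shifted, and the arm never came down near it.

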